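# Clear the gauging mat and present the heavier setting ring

### The arm

A 6-joint arm with a two-finger parallel gripper is mounted at the origin on the work surface. World frame = base frame: x ahead of the robot, y to its left, z up, the work surface at z = 0. Lengths are in m, angles in rad, forces in N, time in s.
With the tool pointing down it reaches from about 0.25 to 0.725 m from the base axis. Payload 9.7 kg.
Tool frame: the origin (TCP) lies at the very end of the fingers, on their centre line; the grasp point (between the pads) lies 19 mm behind it; z points along the fingers, y is the direction in which the jaws open and shut (so a half turn about z gives the same grasp; the last joint's range is limited). The gripper opens to 85 mm and grips with 20 to 120 N. Pads are 22 mm wide; open, the fingers measure 114 mm over their backs; the gripper's body (76 mm by 85 mm) begins 54 mm behind the grasp point. The pads swing forward as they close: fully open they stand 13 mm farther back than shut.
Start: joints at [1.162, 0.087, 0.176, 1.66, 0, 1.571], TCP at [0.219, 0.505, 0.231] pointing down, gripper open.
Joint ranges: [-3.13, 3.13], [-0.85, 1.81], [-1.15, 1.24], [-2.2, 2.28], [-1.44, 1.52], [-3.14, 3.14]. Speed limits (rad/s): [2.22, 2.22, 2.57, 3.14, 3.14, 3.14].

### API

Orientations are given as a rotation vector (axis times angle).
In Python, from workcell import get_state, optics, r gives the robot as it stands.
- The arm moves only by the tool drive_tool, never from a script. Its argument "deltas" is a list of rows, each a list of 3 entries, a list of its own where there are three numbers: the finger opening in mm, from 0 to 85.4, then the shift along the tool's x, y, z in mm, then the turn, a rotation vector about the tool's x, y, z in degrees. In form: [[claw, [dx, dy, dz], [wx, wy, wz]], ...]. A call has 1 to 8 rows; each row shifts and turns the commanded pose from where the row before left it, along the tool's axes as they then stand; what a row does not reach is not made up. A row lasts 1/8 s, in which the tool goes at most 62.5 mm and 10.7 degrees, less where a joint would pass 70% of its speed; a pose out of reach is approached as far as the arm can. A call is refused whole if a number of a shift passes 62.5 or a number of a turn 10.7, either way. A call with a gripper value outside its range is refused whole. The fingers move at their own pace and stop on an object; "squeeze" is the grip in N (left out, the last holds). Time passes only in rows, so rows that do not move let the fingers close. It gives the time, the measured TCP pose, the force and the opening at its end, in the units of the state.
- get_state(): the state, without advancing time (a new reading comes with each control period).
- optics.get_image(name): name is "side" or "top" or "wrist"; returns (picture, depth): 420x560x3 uint8, red, green, blue; 420x560 float32, m along the optical axis (not along the pixel's ray), 0 where there is no reading.
- optics.calibration(name): a dict with "vertical_fov" (degrees; the focal length in pixels is half the picture's height over the tangent of half this angle, whatever the lens; pixels are square), "cx", "cy" (the principal point, pixels), "xyz" and "rotation" of the camera in the world; the wrist camera has in their place "mount" (4x4, takes a point from camera to tool coordinates, whose origin is the TCP and whose axes are the flange's). Camera axes: x right, y up, looking along -z (the intrinsics and any distortion apply to the point x, -y, -z); pixel columns grow to the right and rows downward; lengths in m; the calibration is good to about 2 mm. The wrist camera is an equidistant fisheye: a pixel r from the principal point sees the ray r / f radians off the axis. A picture is of the moment at which its call begins: read the wrist's pose just before it. calibration takes no time and is no camera call.
- r.finish_job(): hands the job in, once; it reports no verdict.
The state is a dict: "t": time; "q": joint angles; "joint_velocities": joint speeds; "tau": joint torques, N m; "eef_pos": TCP position; "eef_rot": TCP orientation; "contact_force": force on the tool from outside, world axes, zero at the start; "moment": the same for the moment, N m; "width": finger opening in m.
Only numpy, scipy, OpenCV 4.12 (cv2) and the standard library are available. Lean on these libraries where they do the work, as an engineer would, in place of code of your own. Each camera call takes 0.05 s, during which the arm holds its last target. There are 200 camera calls.

### The job

First clear the air plug gauge (orange handle) off the black mat: lay it in the free place of the rack, handle down in both notches and centred on them, steel tip pointing the same way as the blue one, and let it go. Then lift the two look-alike dark setting rings one after the other to feel which is heavier, and leave the lighter one standing back where it stood. Finish while holding the heavier one up level over the middle of the mat, about 15 cm above it, for the inspector to see; do not put it down, and leave the blue gauge, the engine casting and the oil bottle alone.

Things in the scene. Friction and masses are not known exactly. Their poses are not given: they have to be found in the camera images.
- gauge_mid (a point): air plug gauge lying on the mat, pointing any way: square orange handle 24 x 24 mm and 100 mm long, then a steel tip 18 mm in diameter and 40 mm long at the +x end, and a small 8 mm brass stub at the -x end; 0.13 to 0.2 kg. Point at the centre of the handle, 12 mm above its underside; x along the gauge towards the steel tip, z up.
- gauge_tip (a point): the end of the orange gauge's steel tip, on its axis, 90 mm along x from the centre of the handle
- rack_free (a point): free place of the fixed gauge rack: where the orange handle's centre belongs, 36 mm above the bench; x: where the tip must point. Two 8 mm cross bars 30 mm either side along x, each with a notch 27 mm wide at its floor (24 mm above the bench), 40 mm at the top of its black cheeks (44 mm up); 52 mm clear between bars, down to a 6 mm base plate. Blue gauge 80 mm away along +y.
- twin_mid (a point): the blue-handled gauge lying in the other place of the rack, loose, same shape as the orange one; point at its handle's centre, x towards its steel tip. Leave it alone.
- ring_1_mid (a point): dark setting ring standing upright on the bench: outside diameter 44 mm, 36 mm high, 22 mm bore. Point at its centre, 18 mm above its underside; z along its axis. The two rings look alike (steel and carbide, 0.25 to 0.7 kg); one weighs at least 1.5 N more. Either may stand on either spot and must be weighed to tell.
- ring_2_mid (a point): dark setting ring standing upright on the bench: outside diameter 44 mm, 36 mm high, 22 mm bore. Point at its centre, 18 mm above its underside; z along its axis. The two rings look alike (steel and carbide, 0.25 to 0.7 kg); one weighs at least 1.5 N more. Either may stand on either spot and must be weighed to tell.
- mat_top (a point): centre of the top face of the fixed black rubber mat, 190 x 190 mm, 3 mm thick, with a white circle of 68 mm diameter around the centre
- casting_mid (a point): finned aluminium engine casting, 66 x 66 mm, 62 mm high, loose; point at its centre, 31 mm above the bench. Leave it alone.
- oil_mid (a point): small white oil bottle with a red cap, 38 mm in diameter, 90 mm high, loose; point half-way up. Leave it alone.

How it is judged:
By the outcome, as a careful person would: the job done as asked, in the order asked, and still so for the second after the job is handed in, while the arm keeps its last pose, push and grip.
It also fails if it takes over 72 s, if anything falls off the work surface, if the arm or the gripper's body presses on something with over 40 N, if the wrist force passes 120 N, or if a joint passes its speed limit or range.

## Working session

There is one attempt and no reset: what is moved stays moved. The work goes in short steps, Python scripts to look and compute and a tool call to move; the robot and the scene stay as the last step left them, time stands still between calls to the robot, and variables do not carry over. Pictures are saved under pics/ and viewed, about 8 in all and at most 12, crops included, and the job is handed in when it is done.

Besides the shell and the picture viewer there is one more tool, called after "Request:" as name(argument=value, ...), one argument or row to a line, values as JSON. drive_tool: Moves the arm, as the interface text tells. Its arguments: {"type":"object","properties":{"deltas":{"type":"array","items":{"type":"array"}},"squeeze":{"type":"number"}},"required":["deltas"]}

```bash
ls; mkdir -p pics; cat > h.py <<'E'
import numpy as np, cv2
from scipy.spatial.transform import Rotation as R
from workcell import get_state, optics, r
def save(name,fn):
    im,d=optics.get_image(name); cv2.imwrite(f'pics/{fn}.png',im[:,:,::-1]); np.save(f'pics/{fn}.npy',d); return im,d
def rays(name,uv,st=None,shape=(420,560)):
    """camera origin, unit-depth ray dirs (world), for pixel uv Nx2"""
    c=optics.calibration(name); f=210/np.tan(np.radians(c['vertical_fov'])/2)
    uv=np.atleast_2d(uv).astype(float); x=(uv[:,0]-c['cx'])/f; y=(uv[:,1]-c['cy'])/f
    if name=='wrist':
        th=np.hypot(x,y)+1e-12; s=np.sin(th)/th
        dc=np.c_[x*s,-y*s,-np.cos(th)]
        M=np.array(c['mount']); Rt=R.from_rotvec(st['eef_rot']).as_matrix()
        return Rt@M[:3,3]+np.array(st['eef_pos']), dc@(Rt@M[:3,:3]).T
    if 'distortion' in c or 'dist' in c:
        k=np.array(c.get('distortion',c.get('dist')),float); 
        p=cv2.undistortPoints(np.c_[x,y].reshape(-1,1,2),np.eye(3),k).reshape(-1,2); x,y=p.T
    Rc=np.array(c['rotation']); Rc=Rc if Rc.shape==(3,3) else R.from_rotvec(Rc).as_matrix()
    return np.array(c['xyz']), np.c_[x,-y,-np.ones(len(x))]@Rc.T
def plane(name,uv,z,st=None):
    o,d=rays(name,uv,st); return o+d*((z-o[2])/d[:,2])[:,None]
E
python3 - <<'E'
from h import *
for n in ('top','side','wrist'): print(n,optics.calibration(n))
print(get_state())
a,_=save('top','top0'); b,_=save('side','side0'); c,_=save('wrist','wr0')
E
```

```text
pics
top {'vertical_fov': 52.75985045786829, 'cx': 283.974898294094, 'cy': 213.98039797181727, 'xyz': array([0.46899076, 0.03110324, 0.95666073]), 'rotation': array([ 0.11491924, -0.12786025, -1.53785216])}
side {'vertical_fov': 44.858916596428784, 'cx': 279.7077188668972, 'cy': 219.22996738557225, 'xyz': array([0.55167341, 0.86372709, 0.65958124]), 'rotation': array([ 0.05914747, -1.44058444, -2.76082848])}
wrist {'vertical_fov': 65.70646984690485, 'cx': 278.2960766154786, 'cy': 211.07686345046113, 'mount': array([[ 1.59051527e-04,  9.60351256e-01,  2.78792825e-01,
         6.99107025e-02],
       [ 9.99999968e-01, -2.07404697e-04,  1.43941433e-04,
        -2.58886435e-04],
       [ 1.96057277e-04,  2.78792793e-01, -9.60351259e-01,
        -1.42431328e-01],
       [ 0.00000000e+00,  0.00000000e+00,  0.00000000e+00,
         1.00000000e+00]])}
{'t': 0.0, 'q': array([1.16195744e+00, 8.74638625e-02, 1.75126233e-01, 1.65981471e+00,
       2.17697487e-06, 1.57078583e+00]), 'joint_velocities': array([-0.00134315,  0.00137011, -0.00208741,  0.00240752, -0.0006172 ,
       -0.00058243]), 'tau': array([-5.90723466e-04, -5.20397830e+01,  4.64792204e+01,  1.64007564e-02,
        8.86619341e-05, -2.19160050e-06]), 'eef_pos': array([0.21855408, 0.50445245, 0.23057694]), 'eef_rot': array([-6.37666707e-01, -3.07591260e+00,  2.08478756e-03]), 'contact_force': array([ 0.03001082, -0.31727328,  0.2137072 ]), 'moment': array([-0.01803597,  0.00880099,  0.00184196]), 'width': 0.08531630547917936}
```

View pics/top0.png

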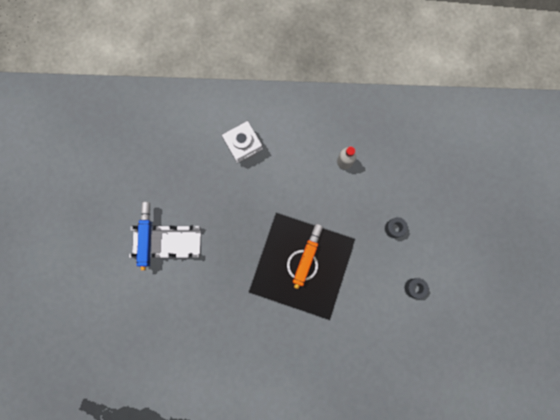

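View pics/side0.png

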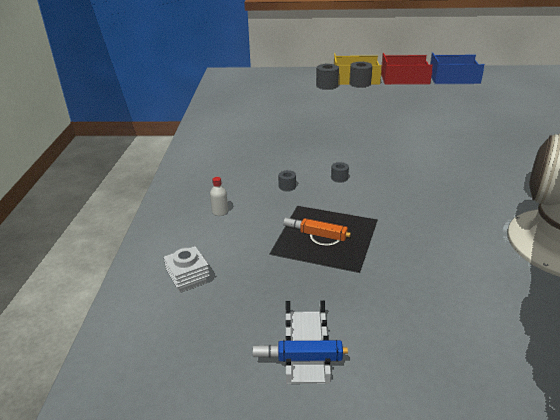

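The top view has the blue gauge in the rack at about (144,243) with its tip up (+x), and the free place at about (180,243). The orange gauge is on the mat at (307,263), tip towards (318,230). The rings are at (397,229) and (417,289). The side view agrees. Next I'll measure these positions.

```bash
cat > meas.py <<'E'
from h import *
im=cv2.imread('pics/top0.png'); D=np.load('pics/top0.npy'); hsv=cv2.cvtColor(im,cv2.COLOR_BGR2HSV)
def blob(m,box):
    mm=np.zeros(m.shape,np.uint8); x0,y0,x1,y1=box; mm[y0:y1,x0:x1]=m[y0:y1,x0:x1]*255
    n,l,s,c=cv2.connectedComponentsWithStats(mm); k=1+np.argmax(s[1:,4]); return l==k
def show(n,m,z):
    v,u=np.nonzero(m); p=plane('top',np.c_[u,v],z); c,(w,h),a=cv2.minAreaRect(p[:,:2].astype(np.float32)*1000)
    dd=D[m]; print(n,'n',m.sum(),'mean',p.mean(0).round(4),'rect',np.round(c,1),np.round((w,h),1),round(a,1),'depthmed',np.median(dd).round(4))
    o,d=rays('top',np.c_[u,v]); P=o+d*dd[:,None]; print('    z from depth',np.median(P[:,2]).round(4))
H,S,V=cv2.split(hsv)
org=blob((H>5)&(H<16)&(S>180)&(V>120),(270,200,340,300)); show('orange',org,.027)
blu=blob((H>105)&(H<125)&(S>150)&(V>80),(120,190,170,290)); show('blue',blu,.048)
for n,b in(('r1',(380,210,415,245)),('r2',(400,270,435,305))):
    x0,y0,x1,y1=b; m=blob(V<75,b); show(n,m,.036)
m=blob((V<45),(240,200,360,330)); m=cv2.morphologyEx(m.astype(np.uint8),cv2.MORPH_CLOSE,np.ones((25,25)))>0; show('mat',m,.003)
w=blob((S<40)&(V>170),(270,235,330,290)); show('circle',w,.003)
w=blob((S<40)&(V>170),(155,225,205,265)); show('rackwhite',w,.006)
for n,uv,z in(('tip or',(318.5,226.5),.015),('tip bl',(146,203),.036),('cast',(242,140),.062),('oil',(350,152),.09)): print(n,plane('top',uv,z).round(4))
im2=np.hstack([cv2.resize(im[190:290,115:215],(400,400),interpolation=2),cv2.resize(im[205:305,340:440],(400,400),interpolation=2)]); cv2.imwrite('pics/crop1.png',im2)
E
python3 meas.py
```

```text
orange n 512 mean [ 0.508  -0.0232  0.027 ] rect [508.4 -23.4] [25.2 99.5] 70.7 depthmed 0.9254
    z from depth 0.0268
blue n 499 mean [0.5397 0.3257 0.048 ] rect [540.7 326.5] [96.6 25.4] 1.7 depthmed 0.9067
    z from depth 0.0479
r1 n 69 mean [ 0.5815 -0.2065  0.036 ] rect [ 581.8 -207.2] [40.2 16.8] 33.6 depthmed 0.9411
    z from depth 0.0235
r2 n 78 mean [ 0.46   -0.2465  0.036 ] rect [ 458.5 -248.1] [41.  18.9] 8.6 depthmed 0.9204
    z from depth 0.026
mat n 6818 mean [ 0.5021 -0.0182  0.003 ] rect [503.8 -18.4] [184.9 185. ] 73.0 depthmed 0.9452
    z from depth 0.0035
circle n 60 mean [0.5103 0.0047 0.003 ] rect [511.4   2.3] [22.7 62.2] 71.5 depthmed 0.9478
    z from depth 0.0034
rackwhite n 907 mean [0.5437 0.2571 0.006 ] rect [542.7 259.6] [53.9 94.6] 1.7 depthmed 0.949
    z from depth 0.0066
tip or [[ 0.5904 -0.0528  0.015 ]]
tip bl [[0.6284 0.33   0.036 ]]
cast [[0.7707 0.1226 0.062 ]]
oil [[ 0.7421 -0.1105  0.09  ]]
```

View pics/crop1.png

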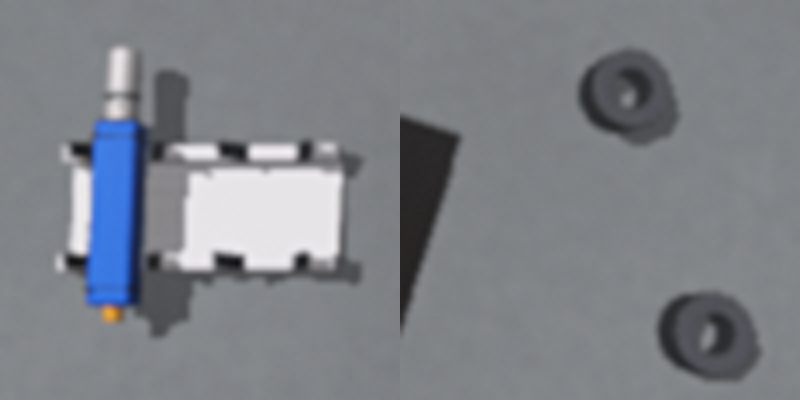

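Sizes and heights check out: the orange handle is 25x99 mm at z 27 mm, and the mat measures 185 mm. Next I'll fly over the rack and take a closer look on the way.

Request:
drive_tool(
  deltas=[
    [60,[-55,-20,5],[0,0,0]],
    [60,[-55,-20,5],[0,0,0]],
    [60,[-55,-20,5],[0,0,0]],
    [60,[-55,-20,5],[0,0,0]],
    [60,[-55,-20,5],[0,0,0]],
    [60,[-55,-20,5],[0,0,0]],
    [60,[0,0,0],[0,0,0]],
    [60,[0,0,0],[0,0,0]],
  ],
  squeeze=60,
)

```text
t: 1.15
eef_pos: [0.4735, 0.2634, 0.2011]
eef_rot: [-0.639, -3.075, 0.0]
contact_force: [-0.5, -0.8, 0.6]
width: 0.0598
```

```bash
cat >> h.py <<'E'
def togo(p,yaw_deg):
    """tool-axis shift (mm) and tool-z turn (deg) from the measured pose to TCP p, tool down with tool x at yaw"""
    s=get_state(); Rt=R.from_rotvec(s['eef_rot']).as_matrix(); y=np.radians(yaw_deg)
    Rd=np.array([[np.cos(y),np.sin(y),0],[np.sin(y),-np.cos(y),0],[0,0,-1]])
    print('t',round(s['t'],2),'tcp',s['eef_pos'].round(4),'yaw',np.degrees(np.arctan2(Rt[1,0],Rt[0,0])).round(2),'F',s['contact_force'].round(2),'w',s['width'].round(4))
    print('shift mm',(Rt.T@(np.array(p)-s['eef_pos'])*1000).round(1),'turn deg',np.degrees(R.from_matrix(Rt.T@Rd).as_rotvec()).round(2))
E
python3 - <<'E'
from h import *
togo((.508,-.023,.14),160.6)
s=get_state(); np.save('pics/s1.npy',s,allow_pickle=True); save('wrist','wr1')
E
```

```text
Traceback (most recent call last):
  File "h.py", line 26, in togo
    print('t',round(s['t'],2),'tcp',s['eef_pos'].round(4),'yaw',np.degrees(np.arctan2(Rt[1,0],Rt[0,0])).round(2),'F',s['contact_force'].round(2),'w',s['width'].round(4))
                                                                                                                                                     ^^^^^^^^^^^^^^^^
AttributeError: 'float' object has no attribute 'round'
```

```bash
sed -i "s/s\['width'\].round(4)/round(s['width'],4)/" h.py; python3 - <<'E'
from h import *
togo((.508,-.023,.14),160.6)
s=get_state(); np.save('pics/s1.npy',s,allow_pickle=True); save('wrist','wr1')
E
```

```text
t 1.15 tcp [0.4735 0.2634 0.2011] yaw 156.53 F [-0.5  -0.79  0.58] w 0.0598
shift mm [-145.7 -248.9   61.1] turn deg [-0.02 -0.04 -4.07]
```

View pics/wr1.png

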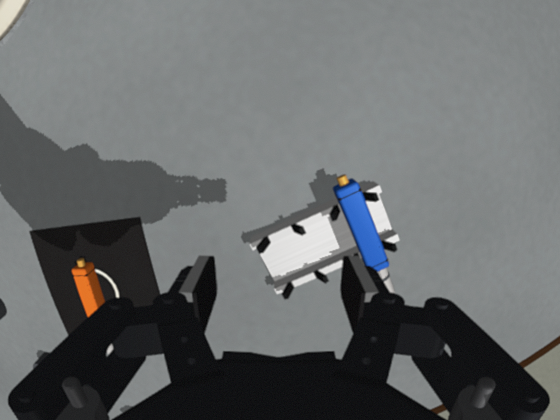

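The wrist view shows the rack: the free notch has black cheeks at (263,243), (298,230), (287,290) and (320,275), and the blue gauge at about (363,225). I'll measure the notch centre from the cheeks while heading for the orange gauge.

```bash
python3 - <<'E'
from h import *
s=np.load('pics/s1.npy',allow_pickle=True).item()
im=cv2.imread('pics/wr1.png'); D=np.load('pics/wr1.npy'); g=im.max(2)
pts=[]
for u,v in((263,243),(298,230),(287,290),(320,275),(336,212),(371,197),(391,246)):
    m=np.zeros(g.shape,bool); m[v-11:v+12,u-11:u+12]=g[v-11:v+12,u-11:u+12]<60
    vv,uu=np.nonzero(m); o,d=rays('wrist',np.c_[uu,vv],s)
    c=optics.calibration('wrist'); 
    # depth along optical axis
    M=np.array(c['mount']);ax=R.from_rotvec(s['eef_rot']).as_matrix()@M[:3,:3]@[0,0,-1]
    P=o+d*(D[vv,uu]/(d@ax))[:,None]; top=P[P[:,2]>.038]
    # ray-plane position for the pixels belonging to the top face
    q=plane('wrist',np.c_[uu,vv],.044,s)[P[:,2]>.04]
    print((u,v),len(vv),len(q),'rayplane',q.mean(0).round(4) if len(q) else None,'depth',np.median(top,0).round(4) if len(top) else None,'zmax',np.percentile(P[:,2],90).round(4)); 
    if len(q):pts.append((q.max(0)+q.min(0))[:2]/2)
pts=np.array(pts[:4]); print(pts.round(4),pts.mean(0).round(4))
hsv=cv2.cvtColor(im,cv2.COLOR_BGR2HSV);H,S,V=cv2.split(hsv)
for n,m,z in(('blue',(H>105)&(H<125)&(S>150)&(V>80),.048),):
    m=m.copy(); m[:170]=0; vv,uu=np.nonzero(m); p=plane('wrist',np.c_[uu,vv],z,s)[:,:2]
    print(n,cv2.minAreaRect(p.astype(np.float32)*1000))
E
```

```text
(263, 243) 111 38 rayplane [0.5172 0.2241 0.044 ] depth [0.5177 0.2244 0.042 ] zmax 0.0429
(298, 230) 73 30 rayplane [0.5157 0.2686 0.044 ] depth [0.5158 0.2682 0.0424] zmax 0.043
(287, 290) 103 33 rayplane [0.5766 0.2264 0.044 ] depth [0.5768 0.2267 0.0421] zmax 0.043
(320, 275) 77 30 rayplane [0.5751 0.2709 0.044 ] depth [0.5754 0.2704 0.0421] zmax 0.0432
(336, 212) 99 34 rayplane [0.5147 0.3033 0.044 ] depth [0.5151 0.3036 0.042 ] zmax 0.0431
(371, 197) 94 34 rayplane [0.5125 0.3475 0.044 ] depth [0.5131 0.3471 0.0419] zmax 0.0432
(391, 246) 89 32 rayplane [0.5721 0.3501 0.044 ] depth [0.5727 0.3499 0.042 ] zmax 0.043
[[0.5171 0.2245]
 [0.5157 0.2686]
 [0.5766 0.2264]
 [0.5752 0.2709]] [0.5462 0.2476]
blue ((538.9505615234375, 326.6507873535156), (98.91719818115234, 24.195960998535156), 2.177926540374756)
```

Request:
drive_tool(
  deltas=[
    [60,[-25,-41,8],[0,0,-1]],
    [60,[-25,-41,8],[0,0,-1]],
    [60,[-25,-41,8],[0,0,-1]],
    [60,[-25,-41,8],[0,0,-1]],
    [60,[-24,-41,8],[0,0,0]],
    [60,[-20,-41,8],[0,0,0]],
    [60,[0,0,0],[0,0,0]],
    [60,[0,0,0],[0,0,0]],
  ],
)

```text
t: 2.2
eef_pos: [0.5194, -0.0168, 0.1536]
eef_rot: [0.528, 3.097, 0.001]
contact_force: [-0.1, 0.6, -0.2]
width: 0.0599
```

```bash
python3 - <<'E'
from h import *
togo((.508,-.023,.14),160.6)
s=get_state(); np.save('pics/s2.npy',s,allow_pickle=True); save('wrist','wr2')
E
```

```text
t 2.2 tcp [ 0.5194 -0.0168  0.1536] yaw 160.64 F [-0.1   0.61 -0.24] w 0.0599
shift mm [ 8.7 -9.6 13.6] turn deg [0.02 0.01 0.04]
```

View pics/wr2.png

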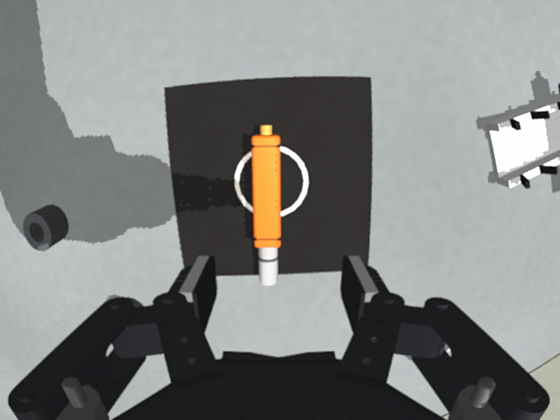

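The wrist view shows the orange handle from (266,135) to (267,247), with its tip towards (268,283), lined up with the tool axis.

```bash
python3 - <<'E'
from h import *
s=np.load('pics/s2.npy',allow_pickle=True).item()
im=cv2.imread('pics/wr2.png'); H,S,V=cv2.split(cv2.cvtColor(im,cv2.COLOR_BGR2HSV))
m=((H>3)&(H<18)&(S>150)&(V>120)); m[:136]=0
vv,uu=np.nonzero(m); p=plane('wrist',np.c_[uu,vv],.027,s)[:,:2]
q=cv2.minAreaRect(p.astype(np.float32)*1000); print(q)
print('tip',plane('wrist',(268,284),.015,s))
k=((S<60)&(V>150)); k[:143]=0;k[222:]=0;k[:,:230]=0;k[:,315:]=0
vv,uu=np.nonzero(k); p=plane('wrist',np.c_[uu,vv],.003,s)[:,:2]; print('circle',cv2.minEnclosingCircle(p.astype(np.float32)*1000))
b=(V<50); b[:70]=0;b[275:]=0;b[:,:160]=0;b[:,380:]=0
k=cv2.connectedComponentsWithStats(b.astype(np.uint8)); 
togo((q[0][0]/1000,q[0][1]/1000,.007),160.6)
E
```

```text
((508.9842224121094, -24.635183334350586), (24.001699447631836, 97.81653594970703), 70.72479248046875)
tip [[ 0.59723569 -0.05514951  0.015     ]]
circle ((504.7901611328125, -19.14077377319336), 34.604244232177734)
t 2.25 tcp [ 0.5195 -0.0165  0.1537] yaw 160.68 F [-0.2   0.57  0.81] w 0.0602
shift mm [  7.3 -11.2 146.7] turn deg [0.03 0.02 0.08]
```

Request:
drive_tool(
  deltas=[
    [50,[7,-11,35],[0,0,0]],
    [50,[0,0,40],[0,0,0]],
    [50,[0,0,40],[0,0,0]],
    [50,[0,0,20],[0,0,0]],
    [50,[0,0,11],[0,0,0]],
    [50,[0,0,0],[0,0,0]],
    [15,[0,0,0],[0,0,0]],
    [15,[0,0,0],[0,0,0]],
  ],
  squeeze=60,
)

```text
t: 3.25
eef_pos: [0.5102, -0.026, 0.0088]
eef_rot: [0.529, 3.094, 0.001]
contact_force: [-0.2, 0.1, 1.4]
width: 0.0232
```

Request:
drive_tool(
  deltas=[
    [15,[0,0,0],[0,0,0]],
    [15,[0,0,0],[0,0,0]],
    [15,[0,0,0],[0,0,0]],
  ],
)

```text
t: 3.62
eef_pos: [0.5102, -0.026, 0.0087]
eef_rot: [0.529, 3.094, 0.001]
contact_force: [-0.4, 2.0, 6.0]
width: 0.023
```

Request:
drive_tool(
  deltas=[
    [15,[0,0,-20],[0,0,0]],
    [15,[0,0,-40],[0,0,0]],
    [15,[0,0,-40],[0,0,0]],
    [15,[10,48,-5],[0,0,0]],
    [15,[11,55,0],[0,0,0]],
    [15,[11,55,0],[0,0,0]],
    [15,[11,55,0],[0,0,0]],
    [15,[11,57,0],[0,0,0]],
  ],
)

```text
t: 4.62
eef_pos: [0.5482, 0.2483, 0.1126]
eef_rot: [0.53, 3.096, 0.0]
contact_force: [0.8, -1.3, -0.8]
width: 0.0224
```

Request:
drive_tool(
  deltas=[
    [15,[0,0,0],[0,0,-7]],
    [15,[0,0,0],[0,0,-7]],
    [15,[0,0,0],[0,0,-7.3]],
    [15,[0,0,0],[0,0,0]],
    [15,[0,0,0],[0,0,0]],
  ],
)

```text
t: 5.25
eef_pos: [0.5481, 0.2464, 0.1123]
eef_rot: [-0.047, 3.141, -0.0]
contact_force: [-0.4, 1.1, -0.8]
width: 0.0226
```

```bash
python3 - <<'E'
from h import *
togo((.5478,.2477,.0297),182)
s=get_state(); np.save('pics/s3.npy',s,allow_pickle=True); a,_=save('wrist','wr3'); b,_=save('side','side3')
cv2.imwrite('pics/c3.png',np.hstack([cv2.resize(a,(400,300)),cv2.resize(b[240:390,220:420],(400,300))])[:,:,::-1])
E
```

```text
t 5.25 tcp [0.5481 0.2464 0.1123] yaw -178.29 F [-0.38  1.09 -0.76] w 0.0226
shift mm [ 0.3  1.3 82.6] turn deg [-0.    0.   -0.29]
```

View pics/c3.png

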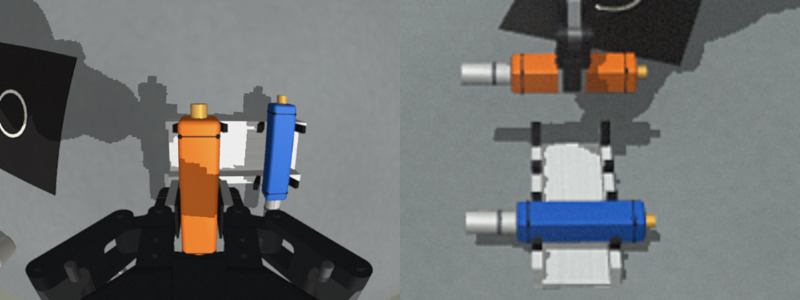

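The gauge is held level and parallel to the blue one, tip the same way, with the fingers at mid-handle. Lowering it now.

Request:
drive_tool(
  deltas=[
    [15,[0,1.3,25],[0,0,-0.3]],
    [15,[0,0,25],[0,0,0]],
    [15,[0,0,15],[0,0,0]],
    [15,[0,0,8],[0,0,0]],
    [15,[0,0,5],[0,0,0]],
    [15,[0,0,3],[0,0,0]],
    [15,[0,0,1.5],[0,0,0]],
    [15,[0,0,0],[0,0,0]],
  ],
)

```text
t: 6.35
eef_pos: [0.5482, 0.2479, 0.03]
eef_rot: [-0.06, 3.141, 0.0]
contact_force: [0.1, -0.6, -1.0]
width: 0.0225
```

```bash
python3 - <<'E'
from h import *
togo((.5478,.2477,.0297),182)
E
```

```text
t 6.35 tcp [0.5482 0.2479 0.03  ] yaw -177.83 F [ 0.1  -0.58 -1.  ] w 0.0225
shift mm [ 0.4 -0.2  0.3] turn deg [0.01 0.02 0.17]
```

Request:
drive_tool(
  deltas=[
    [15,[0,0,0.7],[0,0,0]],
    [15,[0,0,0.5],[0,0,0]],
    [15,[0,0,0],[0,0,0]],
  ],
)

```text
t: 6.72
eef_pos: [0.5482, 0.2479, 0.0298]
eef_rot: [-0.06, 3.14, 0.001]
contact_force: [-3.2, -1.1, 6.2]
width: 0.0229
```

Request:
drive_tool(
  deltas=[
    [36,[0,0,0],[0,0,0]],
    [45,[0,0,0],[0,0,0]],
    [48,[0,0,0],[0,0,0]],
    [48,[0,0,-15],[0,0,0]],
    [48,[0,0,-35],[0,0,0]],
    [60,[0,0,-40],[0,0,0]],
    [60,[40,0,-20],[0,0,0]],
    [60,[0,0,0],[0,0,0]],
  ],
)

```text
t: 7.72
eef_pos: [0.5076, 0.2468, 0.1422]
eef_rot: [-0.061, 3.137, 0.003]
contact_force: [0.9, 0.3, 0.0]
width: 0.0599
```

```bash
python3 - <<'E'
from h import *
togo((.52,-.2,.17),182)
s=get_state(); np.save('pics/s4.npy',s,allow_pickle=True); a,da=save('wrist','wr4'); b,_=save('side','side4')
cv2.imwrite('pics/c4.png',np.hstack([cv2.resize(a,(400,300)),cv2.resize(b[240:390,220:420],(400,300))])[:,:,::-1])
im=cv2.imread('pics/wr4.png'); H,S,V=cv2.split(cv2.cvtColor(im,cv2.COLOR_BGR2HSV))
M=np.array(optics.calibration('wrist')['mount']);ax=R.from_rotvec(s['eef_rot']).as_matrix()@M[:3,:3]@[0,0,-1]
for n,m in(('or',(H>3)&(H<16)&(S>160)&(V>120)),('bl',(H>105)&(H<125)&(S>150)&(V>80))):
    m=cv2.morphologyEx(m.astype(np.uint8),cv2.MORPH_OPEN,np.ones((15,15)));n_,l,st,_=cv2.connectedComponentsWithStats(m);m=l==1+np.argmax(st[1:,4])
    v,u=np.nonzero(m);o,d=rays('wrist',np.c_[u,v],s);P=o+d*(da[v,u]/(d@ax))[:,None]
    t=P[P[:,2]>np.percentile(P[:,2],60)-.004]
    f=np.linalg.lstsq(np.c_[t[:,:2]-t[:,:2].mean(0),np.ones(len(t))],t[:,2],rcond=None)[0]
    p=plane('wrist',np.c_[u,v],.048,s)
    print(n,'topz',np.median(t[:,2]).round(4),'slope',f[:2].round(3),cv2.minAreaRect(p[:,:2].astype(np.float32)*1000))
E
```

```text
t 7.72 tcp [0.5076 0.2468 0.1422] yaw -177.78 F [0.88 0.34 0.03] w 0.0599
shift mm [   4.8 -446.9  -28.7] turn deg [0.11 0.22 0.22]
or topz 0.0477 slope [-0.075  0.008] ((545.72900390625, 247.149658203125), (97.26155853271484, 22.8643741607666), 2.2048280239105225)
bl topz 0.0477 slope [-0.102 -1.16 ] ((521.384033203125, 324.92755126953125), (61.90095520019531, 23.75409507751465), 1.6023503541946411)
```

View pics/c4.png

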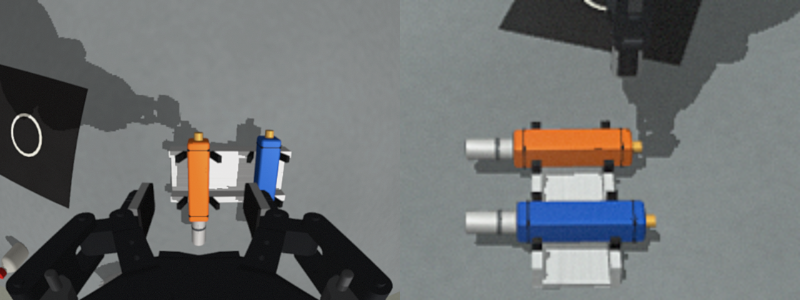

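The orange gauge is seated: top at 47.7 mm (expected 48), centre within 1 mm of the notch centre, yaw 2.2°, and tip the same way as the blue one. On to the rings.

Request:
drive_tool(
  deltas=[
    [70,[0,0,-6],[0,0,10.4]],
    [70,[0,0,-6],[0,0,10.4]],
    [70,[0,0,-6],[0,0,10.4]],
    [70,[0,0,-6],[0,0,10.4]],
    [70,[0,0,-6],[0,0,10.4]],
  ],
)

```text
t: 8.45
eef_pos: [0.5085, 0.2461, 0.1679]
eef_rot: [-1.332, -2.844, 0.002]
contact_force: [0.0, -0.1, -0.2]
width: 0.0701
```

Request:
drive_tool(
  deltas=[
    [70,[-41,-36,0],[0,0,0]],
    [70,[-41,-36,0],[0,0,0]],
    [70,[-41,-36,0],[0,0,0]],
    [70,[-41,-36,0],[0,0,0]],
    [70,[-41,-36,0],[0,0,0]],
    [70,[-41,-36,0],[0,0,0]],
    [70,[-41,-36,0],[0,0,0]],
    [70,[-41,-36,0],[0,0,0]],
  ],
)

```text
t: 9.45
eef_pos: [0.4996, -0.1924, 0.168]
eef_rot: [-1.324, -2.848, 0.0]
contact_force: [1.5, 0.2, -0.1]
width: 0.07
```

Request:
drive_tool(
  deltas=[
    [70,[0,0,0],[0,0,0]],
    [70,[0,0,0],[0,0,0]],
  ],
)

```text
t: 9.7
eef_pos: [0.4996, -0.1903, 0.1679]
eef_rot: [-1.324, -2.847, -0.0]
contact_force: [1.2, 0.2, 1.0]
width: 0.0701
```

```bash
python3 - <<'E'
from h import *
togo((.58,-.207,.1),130)
s=get_state(); np.save('pics/s5.npy',s,allow_pickle=True); a,da=save('wrist','wr5')
print(plane('top',[(397.5,227),(418.3,288)],.036).round(4))
E
```

```text
t 9.7 tcp [ 0.4996 -0.1903  0.1679] yaw 130.12 F [1.17 0.16 0.96] w 0.0701
shift mm [-64.7  50.7  67.8] turn deg [-0.03 -0.07  0.12]
[[ 0.5918 -0.2245  0.036 ]
 [ 0.461  -0.2677  0.036 ]]
```

View pics/wr5.png

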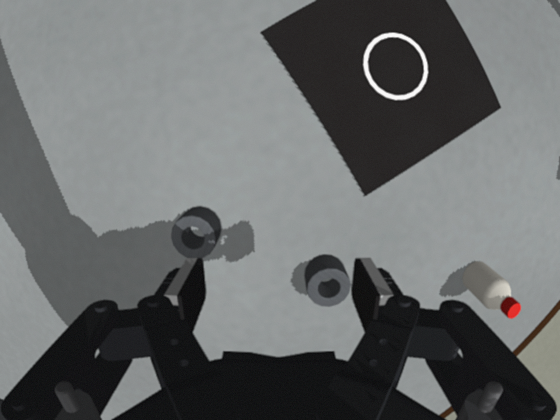

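Ring top faces show at about (195,232) and (327,288). I'll fit circles to the top-face pixels, using depth to pick them out.

```bash
cat > ringfit.py <<'E'
from h import *
def top_pts(fn,sf,box,zlo=.031,zhi=.042):
    s=np.load(sf,allow_pickle=True).item(); D=np.load(fn); x0,y0,x1,y1=box
    v,u=np.mgrid[y0:y1,x0:x1]; u,v=u.ravel(),v.ravel()
    M=np.array(optics.calibration('wrist')['mount']);ax=R.from_rotvec(s['eef_rot']).as_matrix()@M[:3,:3]@[0,0,-1]
    o,d=rays('wrist',np.c_[u,v],s);P=o+d*(D[v,u]/(d@ax))[:,None]
    k=(P[:,2]>zlo)&(P[:,2]<zhi); z=np.median(P[k][:,2]); k=np.abs(P[:,2]-z)<.002
    p=plane('wrist',np.c_[u,v][k],.036,s)[:,:2].astype(np.float32)*1000
    c,rad=cv2.minEnclosingCircle(p); print(box,'n',k.sum(),'z',z.round(4),'centre',np.round(c,1),'rad',round(rad,1),'mean',p.mean(0).round(1)); return c
E
python3 - <<'E'
from ringfit import *
a=top_pts('pics/wr5.npy','pics/s5.npy',(160,195,228,265)); b=top_pts('pics/wr5.npy','pics/s5.npy',(290,245,352,312))
togo((a[0]/1000,a[1]/1000,.1),130)
togo((b[0]/1000,b[1]/1000,.1),130)
E
```

```text
(160, 195, 228, 265) n 1142 z 0.0357 centre [ 461.7 -267.7] rad 22.0 mean [ 461.3 -267. ]
(290, 245, 352, 312) n 1005 z 0.0356 centre [ 592.6 -224.8] rad 22.2 mean [ 591.8 -224.9]
t 9.75 tcp [ 0.4997 -0.1897  0.1681] yaw 130.19 F [ 0.36 -0.09 -0.06] w 0.0695
shift mm [-35.2 -79.4  68.1] turn deg [-0.02 -0.05  0.19]
t 9.75 tcp [ 0.4997 -0.1897  0.1681] yaw 130.19 F [ 0.36 -0.09 -0.06] w 0.0695
shift mm [-86.9  48.3  68. ] turn deg [-0.02 -0.05  0.19]
```

Request:
drive_tool(
  deltas=[
    [70,[-17,-40,20],[0,0,0]],
    [70,[-18,-39,20],[0,0,0]],
    [70,[0,0,40],[0,0,0]],
    [70,[0,0,40],[0,0,0]],
    [70,[0,0,25],[0,0,0]],
    [70,[0,0,15],[0,0,0]],
    [70,[0,0,0],[0,0,0]],
    [70,[0,0,0],[0,0,0]],
  ],
  squeeze=70,
)

```text
t: 10.75
eef_pos: [0.4627, -0.2679, 0.0098]
eef_rot: [1.322, 2.848, -0.0]
contact_force: [-0.2, 1.0, -0.9]
width: 0.0695
```

```bash
python3 - <<'E'
from h import *
togo((.4617,-.2677,.006),130)
E
```

```text
t 10.75 tcp [ 0.4627 -0.2679  0.0098] yaw 130.21 F [-0.19  1.   -0.9 ] w 0.0695
shift mm [ 0.8 -0.6  3.8] turn deg [0.03 0.09 0.21]
```

Request:
drive_tool(
  deltas=[
    [70,[0.8,-0.6,3],[0,0,0]],
    [40,[0,0,0],[0,0,0]],
    [36,[0,0,0],[0,0,0]],
    [36,[0,0,0],[0,0,0]],
    [36,[0,0,0],[0,0,0]],
    [36,[0,0,0],[0,0,0]],
  ],
)

```text
t: 11.5
eef_pos: [0.4609, -0.2679, 0.0064]
eef_rot: [1.323, 2.849, -0.001]
contact_force: [-2.6, 0.0, 5.9]
width: 0.0427
```

Request:
drive_tool(
  deltas=[
    [36,[0,0,-10],[0,0,0]],
    [36,[0,0,-30],[0,0,0]],
    [36,[0,0,-40],[0,0,0]],
    [36,[0,0,0],[0,0,0]],
    [36,[0,0,0],[0,0,0]],
    [36,[0,0,0],[0,0,0]],
  ],
)

```text
t: 12.25
eef_pos: [0.46, -0.2671, 0.0836]
eef_rot: [-1.322, -2.847, -0.0]
contact_force: [0.4, -0.5, -6.1]
width: 0.0427
```

```bash
cat > weigh.py <<'E'
from h import *
F=[];T=[]
for i in range(16):
    optics.get_image('side'); s=get_state(); F.append(s['contact_force']); T.append(s['tau'])
F=np.array(F); print('F mean',F.mean(0).round(2),'std',F.std(0).round(2),'tau',np.mean(T,0).round(2),'pos',s['eef_pos'].round(4),'w',round(s['width'],4))
E
python3 weigh.py
```

```text
F mean [ 0.14 -0.19 -6.  ] std [0.41 0.5  0.37] tau [-0.000e+00 -5.245e+01  4.974e+01  1.000e-02 -0.000e+00  0.000e+00] pos [ 0.4609 -0.2676  0.0856] w 0.0424
```

Ring A weighs about 6.0 N. I'll put it back and then lift ring B.

Request:
drive_tool(
  deltas=[
    [36,[0,0,30],[0,0,0]],
    [36,[0,0,30],[0,0,0]],
    [36,[0,0,12],[0,0,0]],
    [36,[0,0,5],[0,0,0]],
    [36,[0,0,2],[0,0,0]],
    [36,[0,0,0],[0,0,0]],
    [36,[0,0,0],[0,0,0]],
  ],
)

```text
t: 13.92
eef_pos: [0.4613, -0.2678, 0.0073]
eef_rot: [1.323, 2.848, -0.0]
contact_force: [0.3, 0.1, -6.0]
width: 0.0425
```

Request:
drive_tool(
  deltas=[
    [36,[0,0,1],[0,0,0]],
    [36,[0,0,0.5],[0,0,0]],
    [36,[0,0,0],[0,0,0]],
    [50,[0,0,0],[0,0,0]],
    [60,[0,0,0],[0,0,0]],
    [70,[0,0,0],[0,0,0]],
    [70,[0,0,-30],[0,0,0]],
    [70,[0,0,-60],[0,0,0]],
  ],
)

```text
t: 14.92
eef_pos: [0.4595, -0.2668, 0.0938]
eef_rot: [-1.321, -2.845, -0.001]
contact_force: [1.0, -1.2, 0.7]
width: 0.0698
```

```bash
python3 - <<'E'
from h import *
togo((.5924,-.2248,.006),130)
E
```

```text
t 14.93 tcp [ 0.4595 -0.2668  0.0938] yaw 130.18 F [ 1.   -1.18  0.72] w 0.0698
shift mm [-54.  128.8  87.3] turn deg [-0.09 -0.26  0.18]
```

Request:
drive_tool(
  deltas=[
    [70,[-17,43,0],[0,0,0]],
    [70,[-18,43,0],[0,0,0]],
    [70,[-18,42,0],[0,0,0]],
    [70,[0,0,35],[0,0,0]],
    [70,[0,0,25],[0,0,0]],
    [70,[0,0,14],[0,0,0]],
    [70,[0,0,0],[0,0,0]],
    [70,[0,0,0],[0,0,0]],
  ],
)

```text
t: 15.92
eef_pos: [0.5934, -0.2258, 0.0224]
eef_rot: [1.323, 2.848, 0.0]
contact_force: [1.4, 0.3, 0.2]
width: 0.0703
```

```bash
python3 - <<'E'
from h import *
togo((.5924,-.2248,.0065),130)
E
```

```text
t 15.93 tcp [ 0.5934 -0.2258  0.0224] yaw 130.17 F [1.36 0.29 0.18] w 0.0703
shift mm [ 1.5 -0.1 15.9] turn deg [0.05 0.09 0.17]
```

Request:
drive_tool(
  deltas=[
    [70,[1,0,10],[0,0,0]],
    [70,[0,0,5.5],[0,0,0]],
    [70,[0,0,0],[0,0,0]],
    [40,[0,0,0],[0,0,0]],
    [36,[0,0,0],[0,0,0]],
    [36,[0,0,0],[0,0,0]],
    [36,[0,0,0],[0,0,0]],
    [36,[0,0,0],[0,0,0]],
  ],
)

```text
t: 16.92
eef_pos: [0.5927, -0.2249, 0.0063]
eef_rot: [1.323, 2.848, 0.0]
contact_force: [-0.5, 0.7, 5.7]
width: 0.0424
```

Request:
drive_tool(
  deltas=[
    [36,[0,0,-10],[0,0,0]],
    [36,[0,0,-30],[0,0,0]],
    [36,[0,0,-40],[0,0,0]],
    [36,[0,0,0],[0,0,0]],
    [36,[0,0,0],[0,0,0]],
    [36,[0,0,0],[0,0,0]],
  ],
)

```text
t: 17.68
eef_pos: [0.5914, -0.2245, 0.0839]
eef_rot: [-1.322, -2.847, 0.0]
contact_force: [-0.3, -0.0, -3.2]
width: 0.0426
```

```bash
python3 weigh.py
```

```text
F mean [ 0.03 -0.04 -2.81] std [0.54 0.39 0.58] tau [-0.000e+00 -6.615e+01  4.829e+01  1.000e-02 -0.000e+00  0.000e+00] pos [ 0.5922 -0.2248  0.0856] w 0.0427
```

Ring B weighs about 2.8 N, so ring A is clearly the heavier. I'll return B to its spot.

Request:
drive_tool(
  deltas=[
    [36,[0,0,30],[0,0,0]],
    [36,[0,0,30],[0,0,0]],
    [36,[0,0,12],[0,0,0]],
    [36,[0,0,5],[0,0,0]],
    [36,[0,0,2],[0,0,0]],
    [36,[0,0,0.5],[0,0,0]],
    [36,[0,0,0],[0,0,0]],
    [36,[0,0,0],[0,0,0]],
  ],
)

```text
t: 19.48
eef_pos: [0.5924, -0.2248, 0.0065]
eef_rot: [1.323, 2.849, -0.0]
contact_force: [0.2, -0.2, -3.2]
width: 0.0427
```

Request:
drive_tool(
  deltas=[
    [36,[0,0,0.7],[0,0,0]],
    [36,[0,0,0.3],[0,0,0]],
    [36,[0,0,0],[0,0,0]],
    [50,[0,0,0],[0,0,0]],
    [60,[0,0,0],[0,0,0]],
    [70,[0,0,0],[0,0,0]],
    [70,[0,0,-30],[0,0,0]],
    [70,[0,0,-60],[0,0,0]],
  ],
)

```text
t: 20.48
eef_pos: [0.5907, -0.2241, 0.0932]
eef_rot: [-1.321, -2.844, 0.001]
contact_force: [1.7, 0.2, 0.3]
width: 0.07
```

```bash
python3 - <<'E'
from h import *
togo((.4613,-.2678,.0065),130)
E
```

```text
t 20.48 tcp [ 0.5907 -0.2241  0.0932] yaw 130.18 F [1.72 0.19 0.25] w 0.07
shift mm [  49.7 -126.8   87.3] turn deg [-0.15 -0.27  0.18]
```

Request:
drive_tool(
  deltas=[
    [70,[17,-43,0],[0,0,0]],
    [70,[17,-43,0],[0,0,0]],
    [70,[17,-42,0],[0,0,0]],
    [70,[0,0,35],[0,0,0]],
    [70,[0,0,25],[0,0,0]],
    [70,[0,0,14],[0,0,0]],
    [70,[0,0,0],[0,0,0]],
    [70,[0,0,0],[0,0,0]],
  ],
)

```text
t: 21.48
eef_pos: [0.4622, -0.2686, 0.0221]
eef_rot: [1.322, 2.848, -0.0]
contact_force: [0.6, 0.2, -0.2]
width: 0.0702
```

```bash
python3 - <<'E'
from h import *
togo((.4613,-.2678,.0065),130)
E
```

```text
t 21.48 tcp [ 0.4622 -0.2686  0.0221] yaw 130.19 F [ 0.64  0.2  -0.15] w 0.0702
shift mm [ 1.2 -0.2 15.6] turn deg [0.02 0.07 0.19]
```

Request:
drive_tool(
  deltas=[
    [70,[1,0,10],[0,0,0]],
    [70,[0,0,5.5],[0,0,0]],
    [70,[0,0,0],[0,0,0]],
    [40,[0,0,0],[0,0,0]],
    [36,[0,0,0],[0,0,0]],
    [36,[0,0,0],[0,0,0]],
    [36,[0,0,0],[0,0,0]],
    [36,[0,0,0],[0,0,0]],
  ],
)

```text
t: 22.48
eef_pos: [0.4613, -0.2676, 0.0063]
eef_rot: [1.323, 2.848, 0.0]
contact_force: [-1.4, 1.1, 6.3]
width: 0.0424
```

Request:
drive_tool(
  deltas=[
    [36,[0,0,-10],[0,0,0]],
    [36,[0,0,-30],[0,0,0]],
    [36,[0,0,-40],[0,0,0]],
    [36,[0,0,-40],[0,0,0]],
    [36,[0,0,-21],[0,0,0]],
    [36,[0,0,0],[0,0,0]],
    [36,[0,0,0],[0,0,0]],
  ],
)

```text
t: 23.35
eef_pos: [0.4603, -0.2673, 0.1451]
eef_rot: [-1.322, -2.847, -0.0]
contact_force: [0.6, -0.3, -5.9]
width: 0.0423
```

```bash
python3 - <<'E'
from h import *
togo((.5045,-.019,.1415),130)
E
python3 meas.py | grep -A0 -E 'mat|circle'
```

```text
t 23.35 tcp [ 0.4603 -0.2673  0.1451] yaw 130.17 F [ 0.6  -0.32 -5.88] w 0.0423
shift mm [161.2 194.    3.8] turn deg [-0.05 -0.11  0.17]
mat n 6818 mean [ 0.5021 -0.0182  0.003 ] rect [503.8 -18.4] [184.9 185. ] 73.0 depthmed 0.9452
--
circle n 60 mean [0.5103 0.0047 0.003 ] rect [511.4   2.3] [22.7 62.2] 71.5 depthmed 0.9478
```

Request:
drive_tool(
  deltas=[
    [36,[20,24,0],[0,0,0]],
    [36,[32,39,0],[0,0,0]],
    [36,[32,39,0],[0,0,0]],
    [36,[32,39,0],[0,0,0]],
    [36,[28,33,0],[0,0,0]],
    [36,[17,20,0],[0,0,0]],
    [36,[0,0,0],[0,0,0]],
    [36,[0,0,0],[0,0,0]],
  ],
)

```text
t: 24.35
eef_pos: [0.5047, -0.0197, 0.1455]
eef_rot: [-1.322, -2.848, 0.002]
contact_force: [-0.3, -0.4, -5.5]
width: 0.0425
```

```bash
python3 - <<'E'
from h import *
togo((.5045,-.019,.147),130)
s=get_state(); np.save('pics/s6.npy',s,allow_pickle=True)
a,_=save('top','top6'); b,_=save('side','side6')
cv2.imwrite('pics/c6.png',np.hstack([cv2.resize(a,(400,300)),cv2.resize(b[130:400,150:510],(400,300))])[:,:,::-1])
E
```

```text
t 24.35 tcp [ 0.5047 -0.0197  0.1455] yaw 130.19 F [-0.34 -0.38 -5.52] w 0.0425
shift mm [ 0.7  0.3 -1.5] turn deg [-0.09 -0.06  0.19]
```

View pics/c6.png

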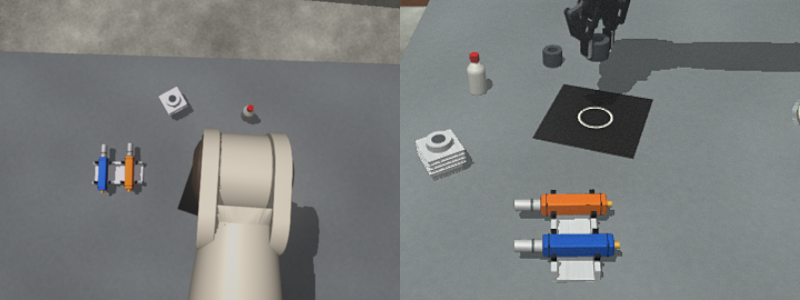

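The pictures show ring A held level over the mat, ring B standing on its spot, both gauges seated with tips the same way, and the casting and bottle untouched. I'll let it settle, then hand in.

Request:
drive_tool(
  deltas=[
    [36,[0,0,0],[0,0,0]],
    [36,[0,0,0],[0,0,0]],
    [36,[0,0,0],[0,0,0]],
    [36,[0,0,0],[0,0,0]],
  ],
)

```text
t: 24.95
eef_pos: [0.5053, -0.0195, 0.1466]
eef_rot: [1.323, 2.849, 0.0]
contact_force: [-1.1, -0.1, -5.1]
width: 0.0425
```

```bash
python3 - <<'E'
from h import *
togo((.5045,-.019,.147),130); print(r.finish_job())
E
```

```text
t 24.95 tcp [ 0.5053 -0.0195  0.1466] yaw 130.17 F [-1.08 -0.07 -5.14] w 0.0425
shift mm [ 0.9 -0.3 -0.4] turn deg [0.   0.   0.17]
the job is handed in; nothing more can be done
None
```

The job is handed in at about 25 s, with every step done in the order asked.

- **Orange gauge:** it lies in both notches of the free rack place and is let go, tip the same way as the blue one. The handle top measured 47.7 mm (48 expected), and its centre is within about 1 mm of the notch centre.
- **Rings:** the ring nearer the robot weighed about 6.0 N and the farther one about 2.8 N. The lighter one is back standing where it stood. I checked that by the pose at release and the last side picture, not by a fresh measurement.
- **Finish:** the heavier ring is held level, with its centre about 15.5 cm above the mat and within about 1 mm of the middle as measured.

The last single force reading was 5.1 N against the averaged 6.0 N. Single readings vary by about 0.5 N or more, and the grip opening stayed at 42.5 mm, so I saw no sign of slipping. In the last pictures the casting and oil bottle looked undisturbed and the blue gauge was still in the rack.

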